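# Lay the dressing carton down against its stop

### The arm

A 6-joint arm with a two-finger parallel gripper is mounted at the origin on a cart in front of the work surface, level with it; the furniture and walls round the work are solid. World frame = base frame: x ahead of the robot, y to its left, z up, the work surface at z = 0. Lengths are in mm, angles in rad, forces in N, time in s.
With the tool pointing down it reaches from about 300 to 775 mm from the base axis. Payload 14.6 kg.
Tool frame: the origin (TCP) lies between the finger pads; the fingertips stand manip.tip_reach ahead of it and the grasp point (between the pads) lies 5 mm behind it (manip.tip_reach is the distance from the TCP to the fingertips, in mm); z points along the fingers, y is the line along which they close (so a half turn about z gives the same grasp; the last joint's range is limited). The gripper opens to 94 mm and grips with 3 to 60 N. Pads are 16 mm wide; open, the fingers measure 119 mm over their backs; the gripper's body (75 mm by 177 mm) begins 78 mm behind the grasp point.
Start: joints at [-1.404, 0.3, 1.521, -0, 1.321, -0.067], TCP at [127.415, -535.028, 219.446] pointing down, gripper open.
Joint ranges: [-3.03, 3.03], [-0.79, 2.21], [0.23, 2.52], [-1.04, 4.18], [0, 3.07], [-2.55, 2.55]. Speed limits (rad/s): [2.22, 2.22, 2.57, 3.14, 3.14, 3.14].

### API

Orientations are given as [roll, pitch, yaw] about the fixed x, y, z axes, in that order (R = Rz(yaw) Ry(pitch) Rx(roll)).
In Python, from cell import manip gives the robot as it stands. The module is installed in compiled form; this text tells all that it offers.
- The arm moves only by the shell command python3 -m creep 'ROWS' [FORCE]. ROWS is JSON, a list of rows, each a list of 3 entries, a list of its own where there are three numbers: the opening, from -1 (shut) to 1 (fully open), then the shift along the tool's x, y, z in cm, then the turn about the tool's z in units of 5 degrees (1.0 is 5 degrees). In form: [[grip, [tx, ty, tz], roll], ...]. A call has 1 to 12 rows; each row is the pose to reach, as a shift and turn from the pose commanded when the call began, along the tool's axes at that moment; what a row does not reach only later rows make up. A row lasts 1/10 s, in which the tool goes at most 50 mm and 8.59 degrees, less where a joint would pass 70% of its speed; a pose out of reach is approached as far as the arm can. A call with a gripper value outside its range is refused whole. The fingers move at their own pace and stop on an object; FORCE is the grip in N (left out, the last holds). Time passes only in rows, so rows that repeat a pose let the fingers close. It gives the time, the measured TCP pose, the force, the opening and the grip force at its end, in the units of the state.
- manip.read_state(): the state, without advancing time (a new reading comes with each control period).
- manip.camera(name): name is "side" or "top" or "wrist"; returns the picture (384x512x3 uint8, red, green, blue); there is no depth.
- manip.camera_params(name): a dict with "fovy" (degrees; the focal length in pixels is half the picture's height over the tangent of half this angle, whatever the lens; pixels are square), "cx", "cy" (the principal point, pixels), "origin" and "attitude" of the camera in the world. Camera axes: x right, y down, z forward; pixel columns grow to the right and rows downward; lengths in mm; the calibration is good to about 2 mm. The wrist camera is an equidistant fisheye: a pixel r from the principal point sees the ray r / f radians off the axis. A picture is of the moment at which its call begins: read the wrist's pose just before it. camera_params takes no time and is no camera call; for the wrist camera it gives the pose at the moment of the call.
- manip.sign_off(): hands the job in; it is judged then, once.
The state is a dict: "clock": time; "joints": joint angles; "qd": joint speeds; "effort": joint torques, N m; "eef_pos": TCP position; "eef_rot": TCP orientation; "wrist_force": force on the tool from outside, world axes, zero at the start; "moment": the same for the moment, N m; "finger_gap": finger opening in mm; "finger_force": force on a finger pad.
Only numpy, scipy, OpenCV 4.12 (cv2) and the standard library are available. Lean on these libraries where they do the work, as an engineer would, in place of code of your own. Each camera call takes 0.05 s, during which the arm holds its last target. There are 200 camera calls.

### The job

Using only your fingertips, tip the standing white-and-blue carton over where it stands, by pushing it high up, so that it falls onto its broad face inside the green outline on the board. Then push it along, lying flat, until its top end is snug and square against the metal stop at the green end. Never lift the carton or shove it along while it is standing, let it lie only inside the green outline, and leave the tin and the pill bottle behind the board where they are.

Things in the scene. Friction and masses are not known exactly. Their poses are not given: they have to be found in the camera images.
- board: fixed white board on the counter, 136 mm (its x) by 390 mm (its y), 6 mm thick; origin under its centre, z up. Across each end stands a fixed aluminium stop, 126 mm long (x), 12 mm wide, rising 12 mm above the board, inner faces at y = +180 and -180 mm. Mind the wall cabinet: its underside hangs 0.55 m above the counter over x > 0.54 m, y < 0: keep the wrist low and come from the robot's side
- green_outline: flat green painted rectangle (5 mm line, a dot in its middle), not raised, on the +y or the -y half of the board: over its outer edges 130 mm (x) by 180 mm (y, from the board's middle to the stop's face). Origin at its centre, 90 mm from the board's centre, on the board's top; axes parallel to the board's. Inside: within 65 mm in x and 90 mm in y of its origin, the line included
- orange_outline: the same in orange on the other half of the board; not to be used
- carton: closed white carton with blue bands, upright near the board's middle: 70 mm wide (its x), 36 thick (its y), 130 tall (its z), 85 to 170 g; origin at the centre of its underside, axes roughly along the board's. Broad faces look along its +y and -y, towards the outlines. Pushed slowly near the top of a broad face it pivots on its far lower edge, and past a lean of about 16 degrees falls by itself
- carton_center (a point): middle of the carton (65 mm from each end)
- carton_foot_a (a point): corner of the carton's lower end, at x = -35 mm, in mid thickness
- carton_foot_b (a point): corner of the carton's lower end, at x = +35 mm, in mid thickness
- carton_top_a (a point): corner of the carton's upper end, at x = -35 mm, in mid thickness
- carton_top_b (a point): corner of the carton's upper end, at x = +35 mm, in mid thickness
- tin: loose round grey-white tin, 56 mm in diameter, 28 mm tall, origin under its centre, behind the board beside one of its halves; a bystander
- pill_bottle: loose white pill bottle with a screw cap, 48 mm in diameter, 86 mm tall, origin under its centre, behind the board beside the other half; a bystander

How it is judged (in metres and radians):
On the way:
1. the carton has been tipped over and lies still on its broad face inside the green outline (angle between the y axis of carton and the z axis of board, either way round below 0.08 rad and height (world z) of carton_center below 0.032 m and linear speed of carton below 0.02 m/s and angular speed of carton below 0.2 rad/s and x of carton_foot_a in the frame of green_outline between -0.066 and 0.066 m and y of carton_foot_a in the frame of green_outline between -0.091 and 0.091 m and x of carton_foot_b in the frame of green_outline between -0.066 and 0.066 m and y of carton_foot_b in the frame of green_outline between -0.091 and 0.091 m and x of carton_top_a in the frame of green_outline between -0.066 and 0.066 m and y of carton_top_a in the frame of green_outline between -0.091 and 0.091 m and x of carton_top_b in the frame of green_outline between -0.066 and 0.066 m and y of carton_top_b in the frame of green_outline between -0.091 and 0.091 m), for 0.2 s.
At the end, for the whole second after the job is handed in: the carton lies at rest on its broad face on the board (within 0.08 rad), all of it inside the green outline (2 mm allowed), both corners of its top end within 6 mm of the face of the stop at the green end; the tin and the pill bottle within 15 mm of where they stood (angle between the y axis of carton and the z axis of board, either way round below 0.08 rad and height (world z) of carton_center below 0.032 m and ((y of green_outline in the frame of board above 0 m and y of each of carton_top_a, carton_top_b in the frame of board above 0.174 m) or (y of green_outline in the frame of board below 0 m and y of each of carton_top_a, carton_top_b in the frame of board below -0.174 m)) and linear speed of carton below 0.02 m/s and angular speed of carton below 0.2 rad/s and x of carton_foot_a in the frame of green_outline between -0.067 and 0.067 m and y of carton_foot_a in the frame of green_outline between -0.092 and 0.092 m and x of carton_foot_b in the frame of green_outline between -0.067 and 0.067 m and y of carton_foot_b in the frame of green_outline between -0.092 and 0.092 m and x of carton_top_a in the frame of green_outline between -0.067 and 0.067 m and y of carton_top_a in the frame of green_outline between -0.092 and 0.092 m and x of carton_top_b in the frame of green_outline between -0.067 and 0.067 m and y of carton_top_b in the frame of green_outline between -0.092 and 0.092 m and distance of each of tin, pill_bottle from where it was at the start of the episode below 0.015 m); the robot touches nothing.
It fails at once if the carton is lifted (height (world z) of carton_center above 0.088 m or (angle between carton's own z axis and vertical above 1.3 rad and height (world z) of carton_center above 0.062 m)).
It fails at once if the standing carton is shoved or carried along by more than 25 mm (angle between carton's own z axis and vertical below 0.3 rad and distance of carton from where it was at the start of the episode above 0.025 m).
It fails at once if the carton lies outside the green outline (by more than 4 mm) (angle between the y axis of carton and the z axis of board, either way round below 0.08 rad and not (x of carton_foot_a in the frame of green_outline between -0.069 and 0.069 m and y of carton_foot_a in the frame of green_outline between -0.094 and 0.094 m and x of carton_foot_b in the frame of green_outline between -0.069 and 0.069 m and y of carton_foot_b in the frame of green_outline between -0.094 and 0.094 m and x of carton_top_a in the frame of green_outline between -0.069 and 0.069 m and y of carton_top_a in the frame of green_outline between -0.094 and 0.094 m and x of carton_top_b in the frame of green_outline between -0.069 and 0.069 m and y of carton_top_b in the frame of green_outline between -0.094 and 0.094 m)).
It fails at once if the tin or the pill bottle is shifted by more than 15 mm or knocked over (distance of any of tin, pill_bottle from where it was at the start of the episode above 0.015 m or angle between any of tin, pill_bottle's own z axis and vertical above 0.3 rad).
It also fails if it takes over 40 s, if anything falls off the work surface, if the arm or the gripper's body presses on something with over 40 N, if the wrist force passes 120 N, or if a joint passes its speed limit or range.

## Working session

There is one attempt and no reset: what is moved stays moved. The work goes in short steps, Python scripts to look and compute and a shell command to move; the robot and the scene stay as the last step left them, time stands still between calls to the robot, and variables do not carry over. Pictures are saved under pics/ and viewed, at most 10 in all, crops included, and the job is handed in when it is done.

```bash
mkdir -p pics; python3 - <<'E'
from cell import manip
import cv2,numpy as np
s=manip.read_state()
print(s['clock'],s['eef_pos'],s['eef_rot'],s['finger_gap'],manip.tip_reach)
ims=[]
for n in("top","side"):
    im=manip.camera(n)[:,:,::-1]; cv2.imwrite(f"pics/{n}0.png",im); print(n,manip.camera_params(n))
E
```

```text
0.0 [ 127.37758342 -534.77552417  218.87514938] [-3.14039485e+00 -7.42038421e-05  2.33790854e-01] 94.2361797471949 14.0
top {'fovy': 56.98877790741042, 'cx': 259.73765189853793, 'cy': 184.37633509116128, 'origin': array([393.50642911, -99.09617959, 946.29730065]), 'attitude': array([-2.93095283e+00,  1.32027391e-03, -1.54823641e+00])}
side {'fovy': 51.06050232124514, 'cx': 258.54423712220876, 'cy': 193.43183273220322, 'origin': array([320.29857439, 560.74178255, 597.10868835]), 'attitude': array([-2.16293922e+00, -2.09908720e-03, -2.79123923e+00])}
```

View pics/top0.png

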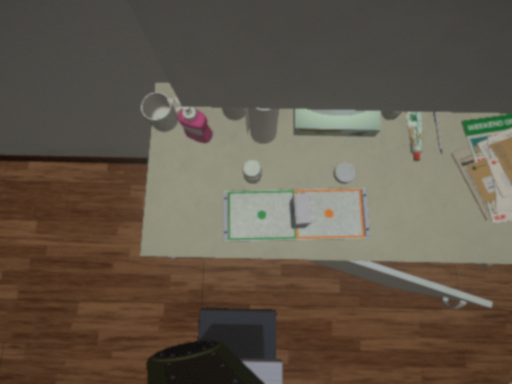

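View pics/side0.png

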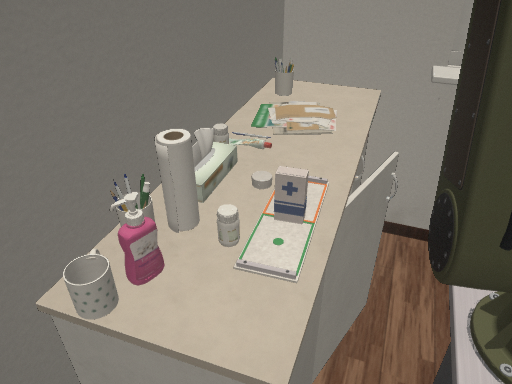

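The top view shows the green outline on the left at (262,215), which is the +y half. The orange outline is at (330,213) and the carton stands at about (302,210), with the bottle at (252,170) and the tin at (345,173). Next I convert these to world positions.

```bash
cat > h.py <<'E'
import cv2,numpy as np
from scipy.spatial.transform import Rotation as R
from cell import manip
def cast(n,uv,z):
    p=manip.camera_params(n); f=192/np.tan(np.radians(p['fovy']/2))
    uv=np.atleast_2d(uv).astype(float)
    d=np.c_[(uv[:,0]-p['cx'])/f,(uv[:,1]-p['cy'])/f,np.ones(len(uv))]@R.from_euler('xyz',p['attitude']).as_matrix().T
    o=p['origin']; return (o+d*((z-o[2])/d[:,2])[:,None])[:,:2]
def proj(n,X):
    p=manip.camera_params(n); f=192/np.tan(np.radians(p['fovy']/2))
    c=(np.atleast_2d(X)-p['origin'])@R.from_euler('xyz',p['attitude']).as_matrix()
    return c[:,:2]/c[:,2:]*f+[p['cx'],p['cy']]
E
python3 - <<'E'
from h import *
for n in("top","side"):
    im=cv2.imread(f"pics/{n}0.png"); hsv=cv2.cvtColor(im,cv2.COLOR_BGR2HSV)
    box=(215,180,375,250) if n=="top" else (230,170,335,280)
    for c,lo,hi in(("green",(50,90,60),(85,255,255)),("orange",(5,110,90),(22,255,255))):
        m=cv2.inRange(hsv,lo,hi); k=np.zeros_like(m); k[box[1]:box[3],box[0]:box[2]]=255; m&=k
        N,L,st,ce=cv2.connectedComponentsWithStats(m)
        for i in range(1,N):
            if st[i,4]<15: continue
            v,u=np.nonzero(L==i); P=cast(n,np.c_[u,v],6).astype(np.float32)
            r=cv2.minAreaRect(P); print(n,c,st[i,4],P.mean(0).round(1),np.round(r[0],1),np.round(r[1],1),round(r[2],1))
top=cv2.imread("pics/top0.png"); side=cv2.imread("pics/side0.png")
a=cv2.resize(top[155:245,215:375],None,fx=5,fy=5,interpolation=cv2.INTER_CUBIC)
cv2.imwrite("pics/ta.png",a)
b=cv2.resize(side[155:285,225:345],None,fx=4.5,fy=4.5,interpolation=cv2.INTER_CUBIC)
cv2.imwrite("pics/sa.png",b); print(a.shape,b.shape)
E
```

```text
top green 42 [512.6 -99. ] [512.3 -98.5] [18.8 16. ] 1.1
top orange 51 [ 584.6 -307. ] [ 584.9 -300.2] [ 2.8 92.2] 1.3
top orange 97 [ 518.5 -363.2] [ 523.9 -351.2] [ 39.4 128.3] 87.8
top orange 21 [ 579.5 -201.8] [ 578.6 -202.7] [ 5.5 27.2] 1.3
top orange 49 [ 520.2 -278.6] [ 520.4 -278.7] [16.1 18.9] 1.3
top orange 50 [ 459.3 -227.5] [ 466.4 -239.3] [21.  94.6] 1.3
side green 71 [ 577.  -101.2] [ 577.2 -103.5] [  9.2 166.3] 0.1
side green 92 [ 452.3 -101.5] [ 452.1 -104.2] [  8.1 175. ] 4.5
side green 48 [ 514.7 -100.6] [ 514.6 -101.1] [19.1 20. ] 52.2
side orange 120 [ 467.1 -283.6] [ 471.6 -285.1] [ 49.6 184. ] 11.2
side orange 66 [ 579.7 -227.1] [ 583.3 -238.1] [ 25.1 110.9] 16.8
(450, 800, 3) (585, 540, 3)
```

View pics/ta.png

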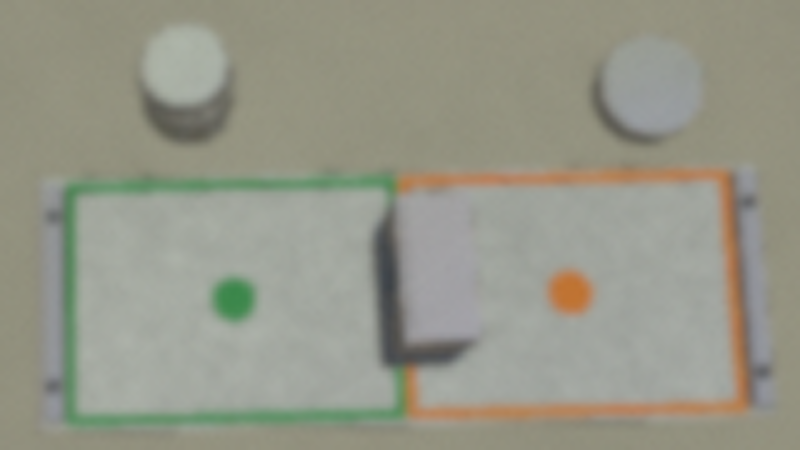

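View pics/sa.png

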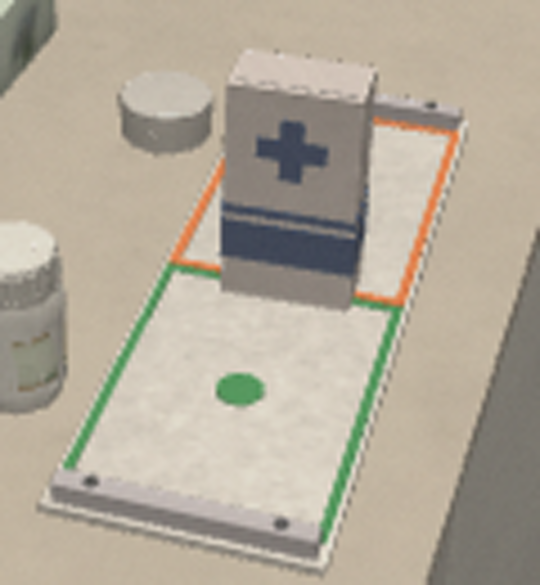

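```bash
python3 - <<'E'
from h import *
T=np.array([[395,190],[470,190],[480,335],[405,345]])/5+[215,155]
S1=np.array([[225,85],[368,100],[375,68],[245,52]])/4.5+[225,155]
S0=np.array([[221,292],[352,310]])/4.5+[225,155]
g=np.array([513.6,-99.8]);o=np.array([520.3,-278.7]);
ey=(g-o)/np.linalg.norm(g-o);ex=np.array([ey[1],-ey[0]]);c=g-90*ey
print('board',c,'yaw',np.degrees(np.arctan2(ex[1],ex[0])))
for n,uv,z in(("top",T,136),("side",S1,136),("side",S0,6)):
    P=cast(n,uv,z)-c; print(n,z,np.c_[P@ex,P@ey].round(1).tolist())
# outlines' shared edge & stop faces, as checks (crop corners)
P=cast("top",np.array([[396,185],[404,412],[70,185],[72,415],[730,178],[745,405]])/5+[215,155],6)-c
print(np.c_[P@ex,P@ey].round(1).tolist())
P=cast("side",np.array([[172,266],[402,302],[66,468],[326,545]])/4.5+[225,155],6)-c
print(np.c_[P@ex,P@ey].round(1).tolist())
s=manip.read_state(); p=s['eef_pos'];y=s['eef_rot'][2]
tx=np.array([np.cos(y),np.sin(y)]);ty=np.array([np.sin(y),-np.cos(y)])
tgt=c-75*ey
d=tgt-p[:2]; print('target',tgt,'shift cm',d@tx/10,d@ty/10,'down',(p[2]-165)/10,'roll',-(np.degrees(np.arctan2(ey[1],ey[0]))-np.degrees(y))/5)
E
```

```text
board [ 516.96823681 -189.73695003] yaw 2.144787021531346
top 136 [[31.5, 14.2], [31.0, -20.8], [-36.6, -22.4], [-40.7, 12.1]]
side 136 [[30.9, 19.7], [-39.1, 11.6], [-35.9, -19.5], [30.1, -14.6]]
side 6 [[30.4, 17.5], [-39.5, 10.9]]
[[58.6, 0.5], [-63.2, 0.6], [61.2, 176.9], [-62.1, 175.5], [59.7, -180.4], [-62.2, -179.2]]
[[62.1, 3.6], [-63.2, -4.0], [62.3, 170.3], [-65.8, 180.9]]
target [ 519.77510082 -264.68440839] shift cm 44.4315394385383 -17.187981528383933 down 5.396754576492188 roll -15.74980891328571
```

```bash
python3 -m creep '[[-0.35,[4,-1.6,2],-1.5],[-0.35,[8,-3.1,5.4],-3],[-0.35,[12,-4.7,5.4],-4.5],[-0.35,[16,-6.3,5.4],-6],[-0.35,[20,-7.8,5.4],-7.5],[-0.35,[24,-9.4,5.4],-9],[-0.35,[28,-11,5.4],-10.5],[-0.35,[32,-12.5,5.4],-12],[-0.35,[36,-14,5.4],-13.5],[-0.35,[40,-15.6,5.4],-15],[-0.35,[44,-17.2,5.4],-16],[-0.35,[44,-17.2,5.4],-16]]' 20; python3 -m creep '[[-0.35,[0,0,0],0],[-0.35,[0,0,0],0],[-0.35,[0,0,0],0],[-0.35,[0,0,0],0]]'
```

```text
clock: 1.3
eef_pos: [518.3, -262.8, 164.8]
eef_rot: [-3.142, -0.001, 1.637]
wrist_force: [-0.2, -0.8, -0.5]
finger_gap: 31.1
finger_force: 0.0
clock: 1.7
eef_pos: [515.0, -266.5, 165.6]
eef_rot: [3.141, 0.0, 1.628]
wrist_force: [-0.0, 0.2, 0.2]
finger_gap: 30.4
finger_force: 0.0
```

```bash
python3 -m creep '[[-0.35,[0,0,1.8],0],[-0.35,[0,0,3.6],0],[-0.35,[1,0,3.6],0],[-0.35,[2,0,3.6],0],[-0.35,[2.5,0,3.6],0],[-0.35,[3,0,3.6],0],[-0.35,[3.4,0,3.6],0],[-0.35,[3.8,0,3.6],0],[-0.35,[4.0,0,3.6],0],[-0.35,[4.0,0,3.6],0],[-0.35,[4.0,0,3.6],0]]'
python3 -m creep '[[-0.35,[0.2,0,0],0],[-0.35,[0.4,0,0],0],[-0.35,[0.6,0,0],0],[-0.35,[0.8,0,0],0],[-0.35,[1.0,0,0],0],[-0.35,[1.0,0,0],0]]'
python3 - <<'E'
from h import *
im=manip.camera("side")[:,:,::-1]
cv2.imwrite("pics/s1.png",cv2.resize(im[130:290,190:390],None,fx=3,fy=3))
E
```

```text
clock: 2.8
eef_pos: [513.2, -225.9, 129.5]
eef_rot: [3.142, 0.0, 1.63]
wrist_force: [0.6, -0.0, 0.4]
finger_gap: 30.6
finger_force: 0.0
clock: 3.4
eef_pos: [512.6, -215.6, 129.5]
eef_rot: [3.142, -0.0, 1.63]
wrist_force: [1.2, 0.3, -0.8]
finger_gap: 30.5
finger_force: 0.1
```

View pics/s1.png

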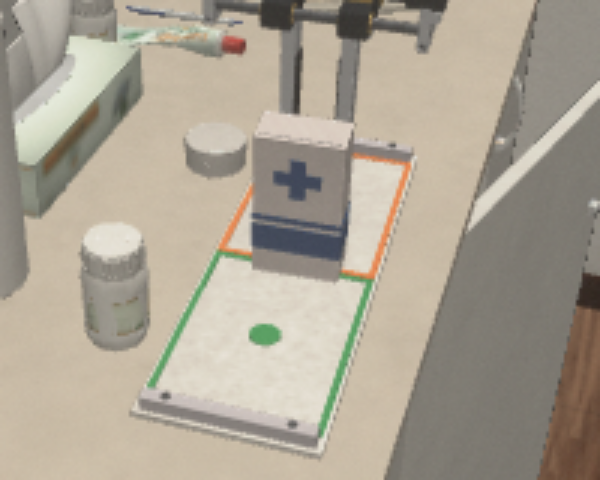

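The fingers at (290–355, 60–110) are just behind the carton's top, and the carton still stands. I continue the slow push.

```bash
python3 -m creep '[[-0.35,[0.2,0,0],0],[-0.35,[0.4,0,0],0],[-0.35,[0.6,0,0],0],[-0.35,[0.8,0,0],0],[-0.35,[1.0,0,0],0],[-0.35,[1.2,0,0],0],[-0.35,[1.4,0,0],0],[-0.35,[1.6,0,0],0],[-0.35,[1.8,0,0],0],[-0.35,[2.0,0,0],0]]'
python3 - <<'E'
from h import *
im=manip.camera("side")[:,:,::-1]
cv2.imwrite("pics/s2.png",cv2.resize(im[130:290,190:390],None,fx=3,fy=3))
E
```

```text
clock: 4.45
eef_pos: [511.4, -195.7, 129.4]
eef_rot: [-3.142, -0.0, 1.63]
wrist_force: [0.5, -0.2, 0.4]
finger_gap: 30.3
finger_force: 0.0
```

View pics/s2.png

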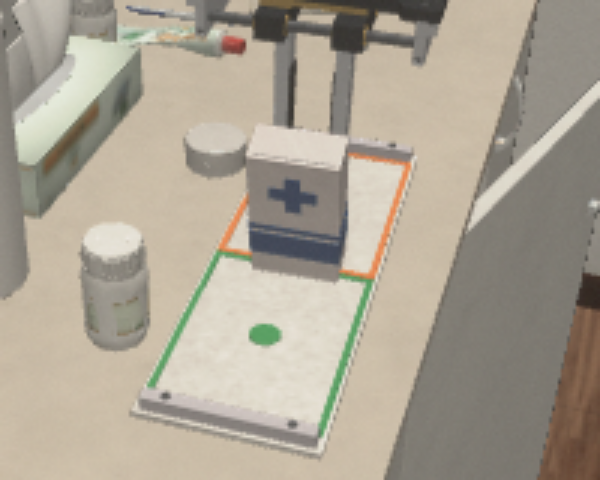

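The carton leans forward now: its top front edge has dropped to about row 165 while its foot has stayed at (250–340, 272). I push on to tip it.

```bash
python3 -m creep '[[-0.35,[0.2,0,0],0],[-0.35,[0.4,0,0],0],[-0.35,[0.6,0,0],0],[-0.35,[0.8,0,0],0],[-0.35,[1.0,0,0],0],[-0.35,[1.2,0,0],0],[-0.35,[1.4,0,0],0],[-0.35,[1.6,0,0],0],[-0.35,[1.8,0,0],0],[-0.35,[1.8,0,0],0],[-0.35,[1.8,0,0],0],[-0.35,[1.8,0,0],0]]'
python3 -m creep '[[-0.35,[0,0,0],0],[-0.35,[0,0,0],0],[-0.35,[0,0,0],0],[-0.35,[0,0,0],0]]'
python3 - <<'E'
from h import *
im=manip.camera("side")[:,:,::-1]
cv2.imwrite("pics/s3.png",cv2.resize(im[150:285,225:345],None,fx=4.4,fy=4.4,interpolation=cv2.INTER_CUBIC))
E
```

```text
clock: 5.7
eef_pos: [510.4, -178.0, 129.4]
eef_rot: [3.142, -0.0, 1.63]
wrist_force: [0.3, -1.1, -0.2]
finger_gap: 30.8
finger_force: 0.0
clock: 6.1
eef_pos: [510.4, -177.9, 129.4]
eef_rot: [-3.142, -0.0, 1.63]
wrist_force: [-0.2, -0.2, 0.3]
finger_gap: 30.7
finger_force: 0.0
```

View pics/s3.png

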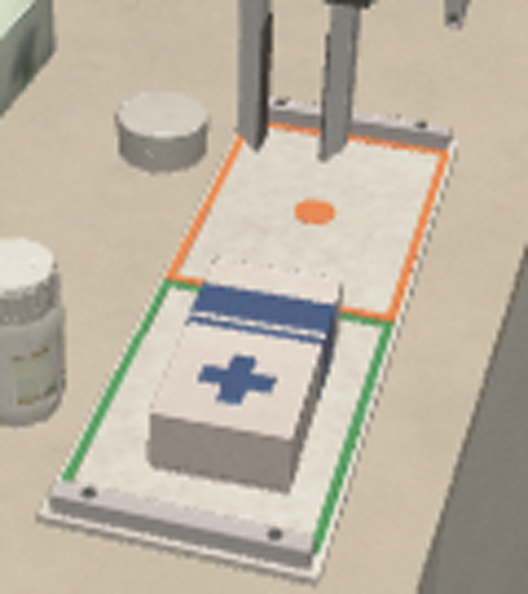

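The carton lies flat inside the green outline: its top-end lower edge runs (148,465)–(292,492) in the crop, and its foot end is at (210–340, 265–285). I measure where it lies.

```bash
python3 - <<'E'
from h import *
c=np.array([516.97,-189.74]);a=np.radians(2.14);ex=np.array([np.cos(a),np.sin(a)]);ey=np.array([-ex[1],ex[0]])
for z,uv in((42,[[208,263],[340,285],[150,413],[297,440]]),(6,[[148,465],[292,492]]),(6,[[167,278],[393,318],[66,482]])):
    P=cast("side",np.array(uv)/4.4+[225,150],z)-c; print(z,np.c_[P@ex,P@ey].round(1).tolist())
s=manip.read_state()['eef_pos'];P=s[:2]-c;print('tcp',P@ex,P@ey)
E
```

```text
42 [[33.0, 26.8], [-37.9, 24.1], [25.4, 150.7], [-45.4, 147.5]]
6 [[27.2, 148.0], [-44.1, 144.6]]
6 [[63.8, 0.2], [-63.3, -3.3], [61.0, 171.6]]
tcp -6.120068477271466 12.04185015647178
```

```bash
python3 -m creep '[[-0.35,[-2,0,0],0],[-0.35,[-4.5,0,0],0.25],[-0.35,[-5,0,1],0.25],[-0.35,[-5,0,4],0.25],[-0.35,[-5,0,7],0.25],[-0.35,[-5,0,9],0.25],[-0.35,[-5,0,9.7],0.25],[-0.35,[-5,0,9.7],0.25],[-0.35,[-5,0,9.7],0.25]]'
python3 -m creep '[[-0.35,[0.8,0,0],0],[-0.35,[1.6,0,0],0],[-0.35,[2.4,0,0],0],[-0.35,[3,0,0],0],[-0.35,[3.4,0,0],0],[-0.35,[3.8,0,0],0],[-0.35,[4.2,0,0],0],[-0.35,[4.6,0,0],0],[-0.35,[5,0,0],0],[-0.35,[5.2,0,0],0],[-0.35,[5.4,0,0],0]]'
python3 -m creep '[[-0.35,[0.2,0,0],0],[-0.35,[0.4,0,0],0],[-0.35,[0.6,0,0],0],[-0.35,[0.8,0,0],0],[-0.35,[1.0,0,0],0],[-0.35,[1.2,0,0],0]]'
```

```text
clock: 7.05
eef_pos: [513.8, -227.8, 33.3]
eef_rot: [3.141, 0.001, 1.609]
wrist_force: [0.0, 0.1, 0.5]
finger_gap: 30.6
finger_force: 0.0
clock: 8.15
eef_pos: [511.3, -173.7, 32.4]
eef_rot: [-3.142, 0.0, 1.608]
wrist_force: [-0.7, -1.7, -0.2]
finger_gap: 30.5
finger_force: 0.3
clock: 8.75
eef_pos: [510.9, -161.7, 32.4]
eef_rot: [-3.142, -0.0, 1.608]
wrist_force: [-0.5, -1.1, -1.0]
finger_gap: 30.6
finger_force: 0.3
```

```bash
python3 -m creep '[[-0.35,[0.2,0,0],0],[-0.35,[0.4,0,0],0],[-0.35,[0.6,0,0],0],[-0.35,[0.8,0,0],0],[-0.35,[1.0,0,0],0]]'
python3 -m creep '[[-0.35,[0.1,0,0],0],[-0.35,[0.2,0,0],0],[-0.35,[0.3,0,0],0]]'
python3 - <<'E'
from h import *
im=manip.camera("side")[:,:,::-1]
cv2.imwrite("pics/s4.png",cv2.resize(im[150:285,225:345],None,fx=4.4,fy=4.4,interpolation=cv2.INTER_CUBIC))
E
```

```text
clock: 9.25
eef_pos: [510.5, -151.7, 32.4]
eef_rot: [-3.142, -0.0, 1.608]
wrist_force: [0.4, -0.5, -0.9]
finger_gap: 30.3
finger_force: 0.3
clock: 9.55
eef_pos: [510.9, -150.1, 32.9]
eef_rot: [3.14, 0.003, 1.609]
wrist_force: [0.4, -14.0, 1.5]
finger_gap: 30.2
finger_force: 7.4
```

View pics/s4.png

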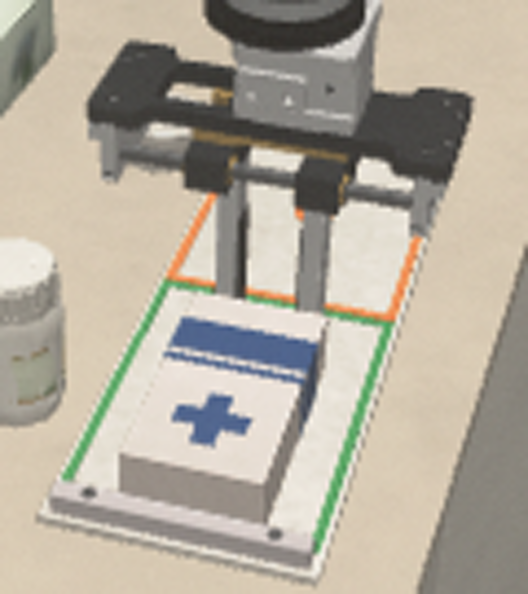

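The carton's end is hidden behind the stop's inner edge along (120,490)–(265,520) and the force rose to 14 N, so it is against the stop. I press slightly, back away, then check.

```bash
python3 -m creep '[[-0.35,[0.1,0,0],0],[-0.35,[0.1,0,0],0],[-0.35,[0.1,0,0],0]]'
python3 -m creep '[[-0.35,[-0.3,0,0],0],[-0.35,[-1,0,0],0],[-0.35,[-3,0,0],0],[-0.35,[-6,0,0],0],[-0.35,[-8,0,-2],0],[-0.35,[-8,0,-6],0],[-0.35,[-8,0,-9],0],[-0.35,[-11,0,-9],0],[-0.35,[-14,0,-9],0],[-0.35,[-14,0,-9],0]]'
python3 - <<'E'
from h import *
a=cv2.resize(manip.camera("top")[155:245,215:375,::-1],None,fx=5,fy=5,interpolation=cv2.INTER_CUBIC)
b=cv2.resize(manip.camera("side")[160:285,225:345,::-1],None,fx=5,fy=4.8*0+5,interpolation=cv2.INTER_CUBIC)
cv2.imwrite("pics/t5.png",a[:, :400]); b=b[:590]
p=np.zeros((590,800,3),np.uint8); b=b[:, :]; p[:, :450]=b[:,100:550]; p[:450,450:]=a[:,:350]; cv2.imwrite("pics/both.png",p)
E
```

```text
clock: 9.9
eef_pos: [511.0, -150.0, 33.2]
eef_rot: [3.139, 0.004, 1.609]
wrist_force: [0.5, -16.7, 2.3]
finger_gap: 30.3
finger_force: 8.3
clock: 10.9
eef_pos: [515.3, -290.5, 122.4]
eef_rot: [3.141, 0.0, 1.606]
wrist_force: [-0.0, 0.5, -0.4]
finger_gap: 30.2
finger_force: 0.0
```

View pics/both.png

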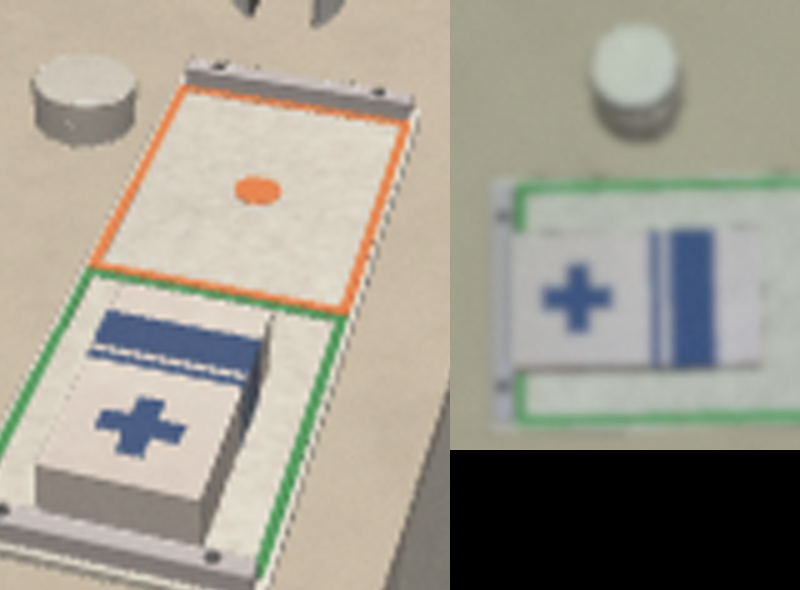

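Both views show the carton flush and square against the stop: in the top view its end lies along column 512 from row 235 to 370, with no green line visible beside it. The bottle and tin have not moved and the gripper is clear.

```bash
python3 -c "
from cell import manip
print(manip.sign_off())"
```

```text
the job is handed in; nothing more can be done
None
```

The carton was tipped onto its broad face inside the green outline and pushed snug and square against the green-end stop; by the camera views the tin and pill bottle did not move, and the job is handed in (sign-off returned no verdict).

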